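# Start a circuit board test on the bench tester

### The arm

A 6-joint arm with a two-finger parallel gripper is mounted at the origin on the work surface. World frame = base frame: x ahead of the robot, y to its left, z up, the work surface at z = 0. Lengths are in m, angles in rad, forces in N, time in s.
With the tool pointing down it reaches from about 0.25 to 0.775 m from the base axis. Payload 8.9 kg.
Tool frame: the origin (TCP) lies on the front face of the gripper's body, between the roots of the fingers; the fingertips stand 73 mm ahead of it and the grasp point (between the pads) lies 54 mm ahead of it; z points along the fingers, y is the line along which they close (so a half turn about z gives the same grasp; the last joint's range is limited). The gripper opens to 85 mm and grips with 20 to 120 N. Pads are 22 mm wide; open, the fingers measure 114 mm over their backs; the gripper's body (76 mm by 85 mm) begins 54 mm behind the grasp point. The pads swing forward as they close: fully open they stand 13 mm farther back than shut.
Start: joints at [-1.462, 0.291, -0.153, 1.127, 0, 1.431], TCP at [0.129, -0.509, 0.304] pointing down, gripper open.
Joint ranges: [-2.52, 2.52], [-0.91, 1.74], [-1.3, 1.37], [-1.96, 2.02], [-1.52, 1.47], [-3.14, 3.14]. Speed limits (rad/s): [2.22, 2.22, 2.79, 3.14, 3.14, 3.14].

### API

Orientations are given as a 3x3 rotation matrix whose columns are the frame's x, y, z axes.
In Python, from workcell import robot gives the robot as it stands. Calls block until the motion is done:
- robot.reach(position, orientation): joint-space move of the TCP to a pose.
- robot.movel(position, velocity=0.15, ori=None): straight line of the TCP; ori=None keeps the orientation; velocity is the mean speed in m/s.
- robot.move_joints(angles): joint-space move.
- robot.gripper_to(opening, grasp_force=None): finger opening in m; grasp_force is the grip in N (None keeps the last); returns when the fingers have stopped.
- robot.dwell(seconds).
- robot.solve_ik(position, orientation): joint angles nearest the present ones, or None.
- robot.get_state(): the state.
- robot.read_camera(name): name is "scene" or "top" or "wrist"; returns the picture (480x640x3 uint8, blue, green, red); there is no depth.
- robot.camera_info(name): a dict with "camera_matrix" (3x3 intrinsics, pixels), "T" (4x4, takes a point from camera to world coordinates). Camera axes: x right, y down, z forward; pixel columns grow to the right and rows downward; lengths in m; the calibration is good to about 2 mm. A picture is of the moment at which its call begins: read the wrist's pose just before it. camera_info takes no time and is no camera call; for the wrist camera it gives the pose at the moment of the call.
A pose or a line that the arm cannot do raises robot.IKError and nothing moves.
- robot.job_done(): hands the job in; it is judged then, once.
The state is a dict: "t": time; "joint_pos": joint angles; "joint_vel": joint speeds; "joint_torque": joint torques, N m; "tool_pos": TCP position; "ee_rot": TCP orientation; "force": force on the tool from outside, world axes, zero at the start; "wrist_torque": the same for the moment, N m; "width": finger opening in m; "grip_force": force on a finger pad.
Only numpy, scipy, OpenCV 4.12 (cv2) and the standard library are available. Lean on these libraries where they do the work, as an engineer would, in place of code of your own. Each camera call takes 0.05 s, during which the arm holds its last target. There are 200 camera calls.

### The job

Start the board test on the bench tester with closed fingers: first push the raised half of the rocker fully down, then press the square key fully in so that it stays in, and last press the round button fully down and finish while still holding it down. Only press these controls, in that order, each one only when its turn comes: do not lift the modules out of the tester, do not turn the knob, and leave the jar, the cap and the screwdriver where they are.

Things in the scene. Friction and masses are not known exactly. Their poses are not given: they have to be found in the camera images.
- tester: bench tester, fixed: white chassis 190 x 190 x 45 mm high with a grey open tray of four wells (2 x 2, centres at x and y = +-38.75 mm, well floor 50 mm above the bench, tray walls up to 70 mm) on top. Origin at the centre of its underside, on the bench; x points away from the robot at yaw 0 (it is turned up to 0.45 rad)
- rocker_mod: module with the white rocker: 70 mm square, 30 mm tall, grey, loose in one of the tester's four wells (which well varies); origin at the centre of its underside, axes as the tester's. The rocker (40 mm wide along y, each half 25 mm long) tilts about the module's y axis, its pivot 38 mm above the module's origin; with the switch off its +x half rises at 0.4 rad and its -x half lies level
- rocker_push (a point): on the top face of the rocker's raised +x half, 17 mm from the pivot line along the face and 8 mm in from the outer edge (which starts 3 mm higher than this point); it moves with the rocker, 6 mm down over the full swing
- rocker (a joint): rocker angle (rad): about 0 with the +x half raised (off), 0.4 at its stop with the +x half pushed down level (on); stays where it is left, takes about 2 to 3 N on the raised half, and more as the stop is reached
- key_mod: module with the square white key: 70 mm square, 30 mm tall, grey, loose in one of the tester's four wells (which well varies); origin at the centre of its underside, axes as the tester's
- key_top (a point): centre of the top face of the square key, 30 x 30 mm, 14 mm proud of its module when out; moves down with the key
- key (a joint): key travel (m): 0 to 0.001 out, 0.008 fully in; takes about 2 N and stays where it is left
- run_mod: module with the round white button: 70 mm square, 30 mm tall, grey, loose in one of the tester's four wells (which well varies); origin at the centre of its underside, axes as the tester's
- run_top (a point): centre of the top face of the round button, 32 mm diameter, flat, 14 mm proud of its module when out; moves down with the button
- run (a joint): button travel (m): 0 out, 0.008 fully down; a spring, 1.5 N to start and 5 N fully down, returns when let go
- knob_mod: module with the knob: 70 mm square, 30 mm tall, grey, loose in one of the tester's four wells (which well varies); origin at the centre of its underside, axes as the tester's. The round white knob (30 mm across, 26 mm proud, a 7 mm wide bar on top) is to be left alone
- knob_pointer (a point): one end of the bar on top of the knob, 15 mm from the knob's axis
- jar: closed jar, 40 mm diameter, 55 mm tall, standing on the bench beside the tester (+y side); origin at the centre of its underside
- cap: small open white plastic cap, 28 mm diameter, 26 mm tall, standing on the bench beside the tester (-y side); origin at the centre of its underside
- screwdriver: screwdriver, 160 mm long, lying along its own x axis on the bench beyond the cap; origin under its middle
- board: green circuit board on a black frame, 130 x 180 mm, 37 mm high, fixed beyond the tester's far (+x) side; origin at the centre of its underside
Things that resemble listed ones, but are neither listed nor needed, are in the scene too. Leave any orange look-alike of the run_mod alone.

How it is judged:
By the outcome, as a careful person would: the job done as asked, in the order asked, and still so for the second after the job is handed in, while the arm keeps its last pose, push and grip.
It also fails if it takes over 35 s, if anything falls off the work surface, if the arm or the gripper's body presses on something with over 40 N, if the wrist force passes 120 N, or if a joint passes its speed limit or range.

## Working session

There is one attempt and no reset: what is moved stays moved. The work goes in short steps, each a Python script; the robot and the scene stay as the last script left them, time stands still between calls to the robot, and variables do not carry over. Pictures are saved under pics/ and viewed, at most 10 in all, crops included, and the job is handed in when it is done.

```bash
mkdir -p pics; ls
python3 - <<'E'
from workcell import robot
import cv2,numpy as np
for n in ["scene","top"]:
    im=robot.read_camera(n); cv2.imwrite(f"pics/{n}0.png",im)
    c=robot.camera_info(n); print(n,np.round(c["camera_matrix"],1).tolist(),np.round(c["T"],3).tolist())
print(robot.get_state()["t"])
E
```

```text
pics
scene [[530.6, 0.0, 321.6], [0.0, 530.6, 235.8], [0.0, 0.0, 1.0]] [[0.72, 0.468, -0.513, 1.053], [0.694, -0.491, 0.527, -0.493], [-0.005, -0.735, -0.678, 0.747], [0.0, 0.0, 0.0, 1.0]]
top [[567.4, 0.0, 333.4], [0.0, 567.4, 231.7], [0.0, 0.0, 1.0]] [[0.016, -0.991, 0.135, 0.44], [-1.0, -0.016, 0.007, 0.002], [-0.005, -0.135, -0.991, 1.068], [0.0, 0.0, 0.0, 1.0]]
0.1
```

View pics/top0.png

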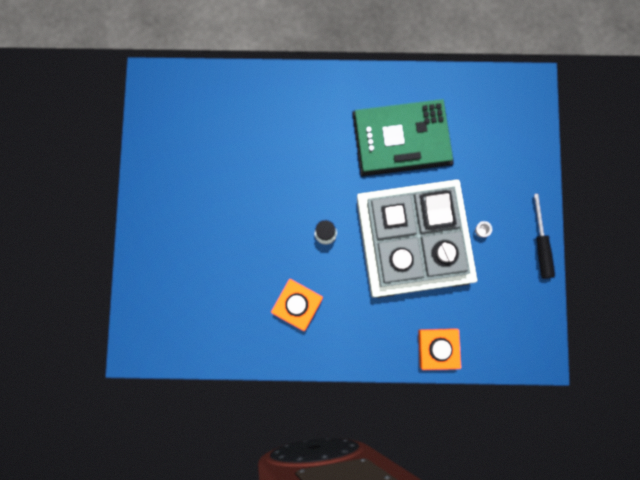

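View pics/scene0.png

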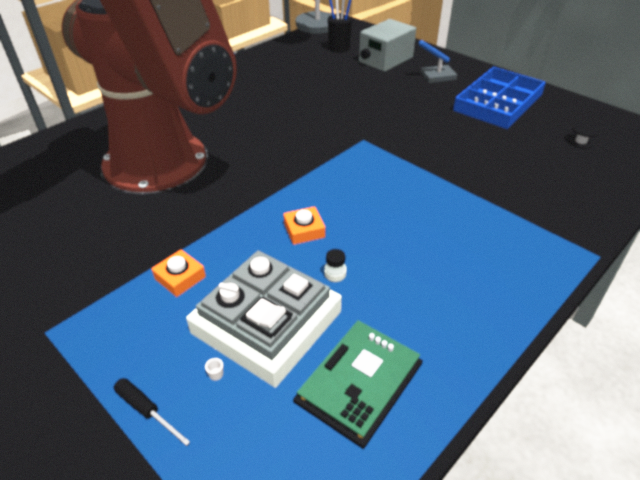

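Top view: the tester's four wells hold the key at (395,215), rocker at (439,210), round run button at (402,259) and knob at (446,252). Possible mix-ups with the run button are the orange modules at (297,304) and (441,349) and the knob. The board's white chip at (393,135) could be taken for the key, and the cap at (484,230) is also white. I choose the round, bar-less button in a grey module at (402,259).

```bash
cat > h.py <<'E'
from workcell import robot
import cv2,numpy as np
def ray(n,uv,z,info=None):
    c=info or robot.camera_info(n); K,T=c["camera_matrix"],np.array(c["T"])
    d=T[:3,:3]@np.linalg.solve(K,[uv[0],uv[1],1]); o=T[:3,3]
    return o+d*(z-o[2])/d[2]
def blobs(im,x0,y0,x1,y1,th=190,amin=100):
    g=cv2.cvtColor(im,cv2.COLOR_BGR2GRAY); m=np.zeros_like(g); m[y0:y1,x0:x1]=(g[y0:y1,x0:x1]>th)*255
    n,l,s,c=cv2.connectedComponentsWithStats(m)
    return [(c[i],s[i]) for i in range(1,n) if s[i,4]>=amin]
E
python3 - <<'E'
from h import *
im=cv2.imread("pics/top0.png")
for c,s in blobs(im,350,175,480,300,th=175,amin=60):
    print(c.round(1),s, ray("top",c,.094).round(4))
im2=cv2.imread("pics/scene0.png")
for c,s in blobs(im2,185,245,345,380,th=185,amin=60): print("sc",c.round(1),s,ray("scene",c,.094).round(4))
a=cv2.resize(im[170:305,345:485],None,fx=3,fy=3,interpolation=2);b=cv2.resize(im2[245:380,185:345],None,fx=2.3,fy=3,interpolation=2)
cv2.imwrite("pics/crop1.png",np.hstack([a,b[:a.shape[0]]]))
E
```

```text
[414.1 238.9] [ 357  179  120  118 3158] [ 0.5628 -0.1308  0.094 ]
[438.6 208.9] [426 194  27  31 682] [ 0.6161 -0.1734  0.094 ]
[387.9 204. ] [374 197  36  24 184] [ 0.6234 -0.0852  0.094 ]
[394.5 214.8] [385 206  20  19 311] [ 0.6046 -0.0969  0.094 ]
[446.5 251.9] [438 243  18  18 257] [ 0.5412 -0.1864  0.094 ]
[401.7 258.5] [393 250  19  19 280] [ 0.5284 -0.1092  0.094 ]
sc [191.6 265.6] [185 253  17  25 191] [ 0.4507 -0.1943  0.094 ]
sc [260.1 268.4] [237 253  48  35 596] [ 0.5407 -0.1177  0.094 ]
sc [335.3 272.8] [325 265  20  16 230] [ 0.6402 -0.0368  0.094 ]
sc [295.5 286.6] [271 270  49  38 652] [ 0.6142 -0.1048  0.094 ]
sc [228.6 289.9] [218 278  22  24 353] [ 0.5402 -0.1854  0.094 ]
sc [231.3 303. ] [205 286  52  32 286] [ 0.5651 -0.1999  0.094 ]
sc [268.5 340.7] [ 186  290  156   90 3880] [ 0.6627 -0.2078  0.094 ]
sc [265.4 312.7] [246 299  40  29 690] [ 0.6194 -0.1754  0.094 ]
sc [214.1 367.2] [205 358  18  22 291] [ 0.6409 -0.2925  0.094 ]
```

View pics/crop1.png

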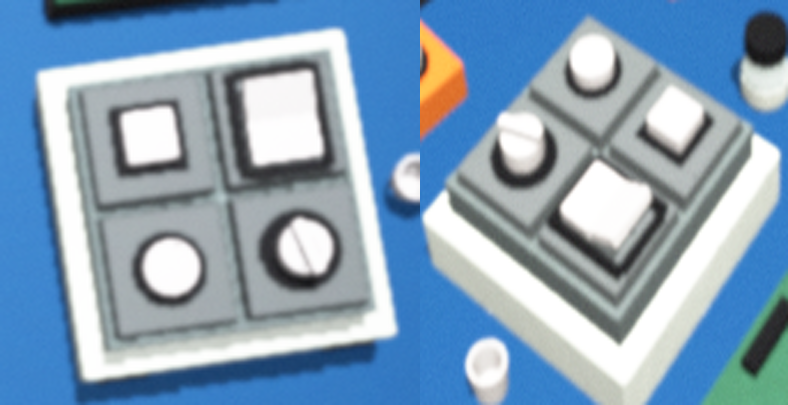

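The crop confirms it: the run button is the plain round one in a grey module, the key is the square one and the knob has the bar. The rocker is at right-far with its +x half raised. The key–run vector gives a yaw of about 0.16 and a length of 77.2 mm against 77.5 expected, and the rocker blob agrees.

```bash
cat >> h.py <<'E'
yaw=0.160; ex=np.array([np.cos(yaw),np.sin(yaw)]); ey=np.array([-ex[1],ex[0]])
KEY=np.array([.6046,-.0969]); RUN=np.array([.5284,-.1092]); ROCK=(KEY-.0775*ey+np.array([.6161,-.1734]))/2
def Rot(s): 
    x=np.r_[s*ex,0]; z=np.array([0,0,-1.]); return np.c_[x,np.cross(z,x),z]
def press(xy,z0,zmin,fstop,step=.001):
    "descend from tip height z0 until the push reaches fstop or the tip is at zmin"
    robot.movel([*xy,z0+.073],.1); f0=robot.get_state()["force"][2]; log=[]; z=z0
    while z>zmin:
        z-=step; robot.movel([*xy,z+.073],.03); s=robot.get_state()
        f=s["force"][2]-f0; log.append((round((s["tool_pos"][2]-.073)*1e3,1),round(f,1)))
        if f>fstop: break
    print(log,"t",round(s["t"],2)); return z
E
python3 - <<'E'
from h import *
robot.gripper_to(0.0,40)
p=ROCK+.018*ex
q0=np.array(robot.get_state()["joint_pos"]); best=None
for s in (1,-1):
    q=robot.solve_ik([*p,.24],Rot(s)); print(s,None if q is None else np.round(q,2))
    if q is not None:
        d=abs(np.array(q)-q0).max()
        if best is None or d<best[0]: best=(d,s)
S=best[1]; print("S",S)
robot.reach([*p,.24],Rot(S))
s=robot.get_state(); print(s["t"],s["width"],np.round(s["tool_pos"],4),np.round(s["force"],2))
cv2.imwrite("pics/w1.png",robot.read_camera("wrist"))
press(p,.105,.080,14)
s=robot.get_state(); print(np.round(s["force"],1))
robot.movel([*p,.2],.15)
cv2.imwrite("pics/w2.png",robot.read_camera("wrist"))
cv2.imwrite("pics/s2.png",robot.read_camera("scene")); print(robot.get_state()["t"])
a=cv2.imread("pics/w2.png"); b=cv2.imread("pics/s2.png")[225:385,165:375]
cv2.imwrite("pics/c2.png",np.hstack([cv2.resize(a,(400,300)),cv2.resize(b,(394,300),interpolation=2)]))
E
```

```text
1 [-0.37  0.58  0.13  1.12  0.    2.61]
-1 [-0.37  0.58  0.13  1.12  0.   -0.53]
S 1
3.0583 -0.00044077176774201966 [ 0.634  -0.1716  0.2402] [ 0.14 -0.3   0.03]
[(np.float64(104.5), np.float64(-0.3)), (np.float64(103.0), np.float64(-0.6)), (np.float64(101.9), np.float64(-0.6)), (np.float64(100.9), np.float64(-0.4)), (np.float64(100.1), np.float64(-1.0)), (np.float64(99.2), np.float64(1.7)), (np.float64(98.0), np.float64(2.1)), (np.float64(96.9), np.float64(1.9)), (np.float64(95.8), np.float64(1.3)), (np.float64(94.8), np.float64(-0.1)), (np.float64(93.8), np.float64(0.5)), (np.float64(92.8), np.float64(-0.4)), (np.float64(91.9), np.float64(0.8)), (np.float64(91.6), np.float64(6.1)), (np.float64(91.5), np.float64(14.0))] t 7.62
[-5.7  1.4 14.7]
8.125
```

View pics/c2.png

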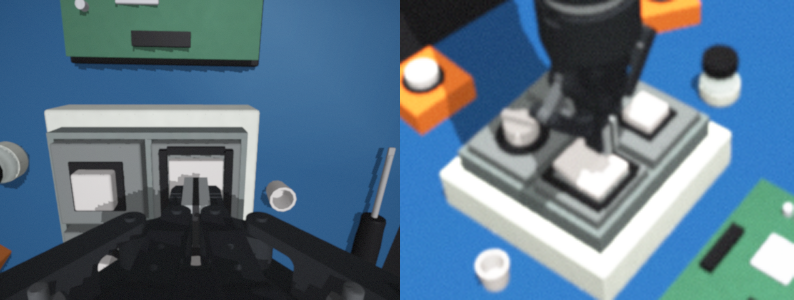

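The rocker's two halves now shade differently in the scene crop (near 590,165), so it has swung. The z at the stop was slightly high and there was a sideways force, so I'll press again harder to be sure of full travel.

Run:
```python
from h import *
p=ROCK+.020*ex
press(p,.0975,.080,30)
s=robot.get_state(); print(np.round(s["force"],1),np.round(s["tool_pos"],4), p.round(4))
robot.movel([*p,.2],.15)
p=KEY; robot.movel([*p,.2],.2)
cv2.imwrite("pics/s3.png",robot.read_camera("scene")); cv2.imwrite("pics/w3.png",robot.read_camera("wrist")); print(robot.get_state()["t"])
a=cv2.imread("pics/w3.png"); b=cv2.imread("pics/s3.png")[225:385,165:375]
cv2.imwrite("pics/c3.png",np.hstack([cv2.resize(a,(400,300)),cv2.resize(b,(394,300),interpolation=2)]))
```

```text
[(np.float64(97.0), np.float64(-0.8)), (np.float64(95.6), np.float64(-0.9)), (np.float64(94.4), np.float64(0.2)), (np.float64(93.4), np.float64(-1.0)), (np.float64(92.4), np.float64(-0.4)), (np.float64(91.7), np.float64(0.6)), (np.float64(91.6), np.float64(9.7)), (np.float64(91.4), np.float64(16.7)), (np.float64(91.3), np.float64(24.1)), (np.float64(91.1), np.float64(31.3))] t 11.07
[-10.7   3.4  32. ] [ 0.6365 -0.1703  0.1641] [ 0.6363 -0.1702]
12.1333
```

View pics/c3.png

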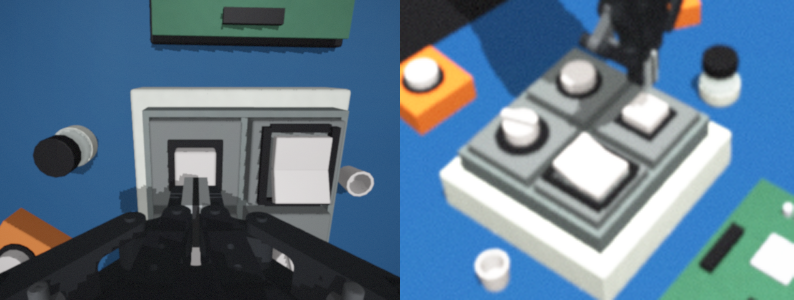

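The rocker's +x half looks flattened in both views. I'll check its far-edge height by triangulating before moving on.

Run:
```python
from h import *
c=robot.camera_info("wrist"); print(np.round(c["T"],3).tolist())
a=cv2.imread("pics/w3.png")[190:340,410:550]; b=cv2.imread("pics/s3.png")[285:355,225:315]
cv2.imwrite("pics/c4.png",np.hstack([cv2.resize(a,(392,420),interpolation=2),cv2.resize(b,(405,315),interpolation=2) if 0 else cv2.copyMakeBorder(cv2.resize(b,(405,315),interpolation=2),0,105,0,0,0)]))
K=np.array(c["camera_matrix"]);T=np.linalg.inv(c["T"])
cs=robot.camera_info("scene");Ks=np.array(cs["camera_matrix"]);Ts=np.linalg.inv(cs["T"])
def pr(K,T,P): q=K@(T@np.r_[P,1])[:3]; return (q[:2]/q[2]).round(1)
# predicted image points for rocker +x edge corners, for on (level) and half-way angles; h = face above pivot
h=.0036
for th in (0,.1,.4):
  for y in (.02,-.02):
    P=np.r_[ROCK+ex*(.025*np.cos(th)-h*np.sin(th))+ey*y,.088+.025*np.sin(th)+h*np.cos(th)]
    w=pr(K,T,P);s=pr(Ks,Ts,P); print(th,y,"wrist crop",((w-[410,190])*2.8).round(0),"scene crop",((s-[225,285])*4.5+[392,0]).round(0))
```

```text
[[0.16, -0.952, -0.262, 0.672], [-0.987, -0.154, -0.043, -0.087], [0.0, 0.265, -0.964, 0.269], [0.0, 0.0, 0.0, 1.0]]
0 0.02 wrist crop [82. 96.] scene crop [665. 116.]
0 -0.02 wrist crop [335.  96.] scene crop [593. 192.]
0.1 0.02 wrist crop [ 87. 103.] scene crop [663. 111.]
0.1 -0.02 wrist crop [343. 103.] scene crop [591. 187.]
0.4 0.02 wrist crop [ 99. 133.] scene crop [656.  94.]
0.4 -0.02 wrist crop [364. 133.] scene crop [583. 170.]
```

View pics/c4.png

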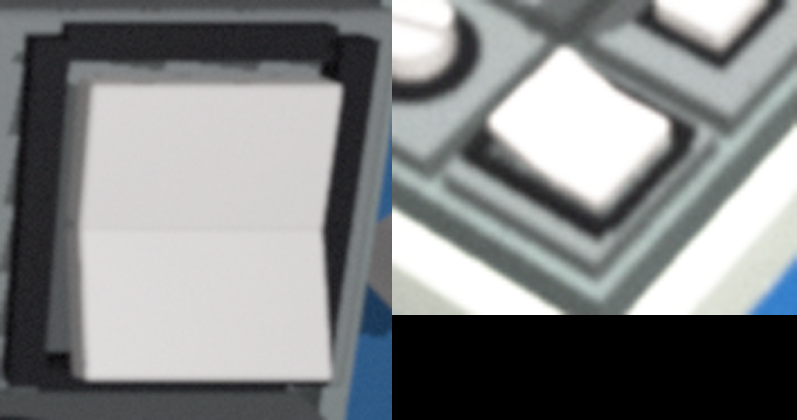

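In the crop the +x edge corners at (90,85) and (343,85) match the width predicted for level. The scene corners at (670,130) and (597,200) also fit level, so the rocker is fully down. Next is the key.

Run:
```python
from h import *
press(KEY,.098,.080,25)
robot.movel([*KEY,.195],.15)
robot.movel([*RUN,.195],.2)
cv2.imwrite("pics/s5.png",robot.read_camera("scene")); cv2.imwrite("pics/w5.png",robot.read_camera("wrist")); print(robot.get_state()["t"])
a=cv2.imread("pics/w5.png"); b=cv2.imread("pics/s5.png")[225:385,165:375]
cv2.imwrite("pics/c5.png",np.hstack([cv2.resize(a,(400,300)),cv2.resize(b,(394,300),interpolation=2)]))
```

```text
[(np.float64(97.5), np.float64(0.3)), (np.float64(96.1), np.float64(1.1)), (np.float64(94.9), np.float64(0.3)), (np.float64(93.9), np.float64(-0.1)), (np.float64(93.0), np.float64(-0.4)), (np.float64(91.9), np.float64(-0.5)), (np.float64(90.9), np.float64(1.1)), (np.float64(89.9), np.float64(0.3)), (np.float64(88.9), np.float64(-0.0)), (np.float64(87.9), np.float64(0.6)), (np.float64(86.9), np.float64(0.8)), (np.float64(85.9), np.float64(-0.5)), (np.float64(85.6), np.float64(6.9)), (np.float64(85.6), np.float64(17.2)), (np.float64(85.4), np.float64(26.6))] t 16.32
17.3667
```

View pics/c5.png

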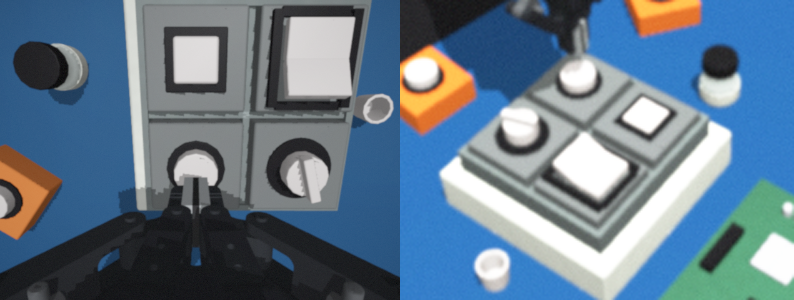

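The key at crop (195,58) now sits low, and its stop at 85.6 mm agrees with the 86 mm expected for fully in. The rocker is still down and the fingertip is over the round button, so I press it, hold and hand in.

Run:
```python
from h import *
press(RUN,.097,.078,18)
robot.dwell(.5)
s=robot.get_state(); print(np.round(s["force"],1),np.round(s["tool_pos"],4),s["t"])
if s["force"][2]>12 and s["tool_pos"][2]-.073<.0875: print(robot.job_done())
```

```text
[(np.float64(96.4), np.float64(0.2)), (np.float64(95.1), np.float64(0.7)), (np.float64(93.9), np.float64(0.5)), (np.float64(93.1), np.float64(1.5)), (np.float64(92.0), np.float64(2.0)), (np.float64(91.0), np.float64(2.8)), (np.float64(90.0), np.float64(2.5)), (np.float64(89.0), np.float64(4.9)), (np.float64(88.0), np.float64(4.0)), (np.float64(87.0), np.float64(4.6)), (np.float64(86.0), np.float64(5.3)), (np.float64(85.6), np.float64(12.3)), (np.float64(85.4), np.float64(22.2))] t 21.02
[-4.5  0.9 21.1] [ 0.5285 -0.1092  0.1584] 21.5167
the job is handed in; nothing more can be done
None
```

I pushed the rocker fully down, pressed the key fully in so it stayed, and handed the job in at 21.5 s (limit 35 s) with the run button still held at its stop at about 21 N.

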